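# Cap the adhesive and hold the curing lamp over the bonded frame

### The arm

A 6-joint arm with a two-finger parallel gripper is mounted at the origin on a cart in front of the work surface, level with it; the furniture and walls round the work are solid. World frame = base frame: x ahead of the robot, y to its left, z up, the work surface at z = 0. Lengths are in mm, angles in rad, forces in N, time in s.
With the tool pointing down it reaches from about 400 to 925 mm from the base axis. Payload 12.5 kg.
Tool frame: the origin (TCP) lies midway between the tips of the shut fingers; the grasp point (between the pads) lies 19 mm behind it (env.tcp_to_grasp is the distance from the TCP to the grasp point, in mm); z points along the fingers, y is the line along which they close (so a half turn about z gives the same grasp; the last joint's range is limited). The gripper opens to 95 mm and grips with 3 to 60 N. Pads are 20 mm wide; open, the fingers measure 119 mm over their backs; the gripper's body (75 mm by 180 mm) begins 59 mm behind the grasp point.
Start: joints at [1.106, 0.491, 1.559, -0, 1.092, -0.106], TCP at [219.454, 585.224, 214.661] pointing down, gripper open.
Joint ranges: [-3.1, 3.1], [-0.84, 2.19], [0.05, 2.79], [-1.13, 4.28], [0.06, 2.93], [-2.69, 2.69]. Speed limits (rad/s): [2.22, 2.22, 2.79, 3.14, 3.14, 3.14].

### API

Orientations are given as [roll, pitch, yaw] about the fixed x, y, z axes, in that order (R = Rz(yaw) Ry(pitch) Rx(roll)).
In Python, from cell import env gives the robot as it stands. The module is installed in compiled form; this text tells all that it offers.
- The arm moves only by the tool step_arm, never from a script. Its argument "plan" is a list that holds one entry, the list of rows, each a list of 5 numbers: the shift along the tool's x, y, z in mm, then the turn about the tool's z in degrees, then the opening, from -1 (shut) to 1 (fully open). A call has 1 to 8 rows; each row is the pose to reach, as a shift and turn from the pose commanded when the call began, along the tool's axes at that moment; what a row does not reach only later rows make up. A row lasts 1/12 s, in which the tool goes at most 41.7 mm and 7.16 degrees, less where a joint would pass 70% of its speed; a pose out of reach is approached as far as the arm can. A call with a gripper value outside its range is refused whole. The fingers move at their own pace and stop on an object; the grip force is fixed at half the most. Time passes only in rows, so rows that repeat a pose let the fingers close. It gives the time, the measured TCP pose, the force, the opening and the grip force at its end, in the units of the state.
- env.state(): the state, without advancing time (a new reading comes with each control period).
- env.read_camera(name): name is "scene" or "top"; returns the picture (384x512x3 uint8, blue, green, red); there is no depth.
- env.get_calibration(name): a dict with "K" (3x3 intrinsics, pixels), "D" ([k1, k2, p1, p2, k3] as OpenCV has them; the pictures are not rectified), "extrinsics" (4x4, takes a point from world to camera coordinates). Camera axes: x right, y up, looking along -z (the intrinsics and any distortion apply to the point x, -y, -z); pixel columns grow to the right and rows downward; lengths in mm; the calibration is good to about 2 mm. A picture is of the moment at which its call begins. get_calibration takes no time and is no camera call.
- env.job_done(): hands the job in; it is judged then, once.
The state is a dict: "t": time; "joints": joint angles; "qvel": joint speeds; "tau": joint torques, N m; "eef_pos": TCP position; "tcp_rot": TCP orientation; "ft_force": force on the tool from outside, world axes, zero at the start; "moment": the same for the moment, N m; "opening": opening from 0.0 (shut) to 1.0 (fully open); "grip_force": force on a finger pad.
Only numpy, scipy, OpenCV 4.12 (cv2) and the standard library are available. Lean on these libraries where they do the work, as an engineer would, in place of code of your own. Each camera call takes 0.05 s, during which the arm holds its last target. There are 200 camera calls.

### The job

The spectacle frame in the walled tray has just been glued and wants curing light, but the light must not reach open adhesive: first, before the lamp leaves its dock, screw the cap of the adhesive pot fully closed (clockwise from above, up to its stop). Then lift the bar lamp out of its dock by its upright handle, bring it over the tray wall and finish while holding it still, upright, with its window about 1 cm above the top of the frame, centred on the frame and in line with its long direction. The lamp must touch neither frame nor tray, and the glue bottle, tape and tweezers are to be left where they are.

Things in the scene. Friction and masses are not known exactly. Their poses are not given: they have to be found in the camera images.
- cap (a joint): turn of the captive cap on the adhesive pot, rad: 0 = fully closed against its stop, grows as it is turned counter-clockwise (from above) to open, at most 1.6; starts 0.8 to 1.3 open. The cap stays on the pot, does not rise, turns about the vertical axis through point cap_wing with light friction (0.05 N m) and stays where it is left
- cap_wing (a point): centre of the wing on the grey cap, on its turning axis, 69 mm above the riser. The wing is an upright bar 44 mm long (this point's x axis, turns with the cap), 12 mm thick (y), from 58 to 80 mm above the riser, on a round cap 48 mm across; white pot 76 mm across at the foot, fixed, left or right of the lamp's dock. Closed: wing in line with two ridges on the pot's shoulder
- lamp_grip (a point): centre of the grip area of the bar lamp's upright handle, 68 mm above the lamp's underside (z up). The handle is a grey block 24 mm thick (x of this point) by 36 mm wide (y), from 23 to 98 mm above the underside; below it is the lamp's head, 34 mm (x) by 96 mm (y), 23 mm high. The lamp (about 0.14 kg) stands loose in its black dock
- lamp_window (a point): centre of the light window on the lamp's underside; x, y, z as in lamp_grip, the window's long direction is y (84 by 24 mm)
- lamp: the bar lamp; origin at the centre of its underside, axes as lamp_grip
- dock: black charging dock fixed on the riser, a plate 56 mm (x) by 116 mm (y) by 6 mm with a rim 12 mm high; origin at the centre of its underside; the lamp stands in it, 6 mm above the riser
- frame_top (a point): point on the upper side of the folded black spectacle frame in the tray, above its centre, 44 mm above its own underside and 48 mm above the riser: the highest level of the frame. The frame measures 48 mm (x of this point) by 144 mm (y, its long direction)
- frame: the folded black spectacle frame, loose (34 g); origin at the centre of its underside, axes as frame_top
- tray: open aluminium tray fixed on the riser, 124 mm (x) by 214 mm (y) outside, walls 4 mm thick and 70 mm high, floor 4 mm thick; origin at the centre of its underside. The frame lies roughly in its middle
- tape: small roll of black tape lying flat, 56 mm across, 19 mm high, bystander; origin at the centre of its underside
- riser: grey bench riser, fixed on the table, 300 mm (x) by 780 mm (y), its flat top 100 mm above the table; tray, dock, pot and bystanders all stand on it; origin at the centre of its underside
- glue: slim white bottle with a nozzle, 35 mm across, 98 mm high, bystander (not the adhesive pot); origin at the centre of its underside
- tweezers: spring tweezers lying flat, 126 by 13 by 9 mm, bystander; origin at the centre of its underside

How it is judged (in metres and radians):
On the way, in this order (a step that is already met when the one before it is completed fails the run):
1. the cap is screwed closed while the lamp stands in its dock (value of joint cap below 0.12 rad and distance of lamp_window from where it was at the start of the episode below 0.02 m), for 0.2 s.
2. the lamp is lifted out of its dock, higher than the tray's wall (height (world z) of lamp_window above 0.172 m), for 0.1 s.
At the end, for the whole second after the job is handed in: Cap within 0.12 rad of closed; fingers hold the lamp still (under 20 mm/s), upright (0.12 rad), its window 4 to 20 mm above the frame's top, centred within 10 mm, in line within 0.13 rad, touching neither frame nor tray; frame not moved over 10 mm (value of joint cap below 0.12 rad and horizontal distance between lamp_window and frame_top below 0.01 m and z of lamp_window in the frame of frame_top between 0.004 and 0.02 m and angle between the y axis of lamp_window and the y axis of frame_top, either way round below 0.13 rad and angle between lamp_window's own z axis and vertical below 0.12 rad and linear speed of lamp below 0.02 m/s and contact force between lamp and the fingers above 1 N and contact force between lamp and frame below 0.2 N and contact force between lamp and tray below 0.2 N and distance of frame from where it was at the start of the episode below 0.01 m); the arm keeps its last pose, push and grip.
It fails at once if the lamp leaves its dock while the adhesive pot is open (value of joint cap above 0.15 rad and distance of lamp_window from where it was at the start of the episode above 0.03 m).
It fails at once if the lamp touches the frame (contact force between lamp and frame above 0.5 N).
It fails at once if the lamp hits the tray (contact force between lamp and tray above 1 N).
It fails at once if the frame is shifted (distance of frame from where it was at the start of the episode above 0.015 m).
It fails at once if glue bottle, tape or tweezers are displaced (distance of any of glue, tape, tweezers from where it was at the start of the episode above 0.03 m).
It also fails if it takes over 53 s, if anything falls off the work surface, if the arm or the gripper's body presses on something with over 40 N, if the wrist force passes 120 N, or if a joint passes its speed limit or range.

## Working session

There is one attempt and no reset: what is moved stays moved. The work goes in short steps, Python scripts to look and compute and a tool call to move; the robot and the scene stay as the last step left them, time stands still between calls to the robot, and variables do not carry over. Pictures are saved under pics/ and viewed, at most 10 in all, crops included, and the job is handed in when it is done.

Besides the shell and the picture viewer there is one more tool, called after ">>>" by a JSON object that holds its "name" and its "arguments", one argument or row to a line. step_arm: Moves the arm, as the interface text tells. Its arguments: {"type":"object","properties":{"plan":{"type":"array"}},"required":["plan"]}

```bash
mkdir -p pics
cat > h.py <<'E'
import numpy as np, cv2
from cell import env
def pix2w(cam,uv,z):
    c=env.get_calibration(cam);E=np.array(c["extrinsics"],float)
    n=cv2.undistortPoints(np.array(uv,float).reshape(-1,1,2),np.array(c["K"],float),np.array(c["D"],float)).reshape(-1,2)
    d=np.c_[n[:,0],-n[:,1],-np.ones(len(n))]@E[:3,:3]
    o=-E[:3,:3].T@E[:3,3]
    return o+d*((np.broadcast_to(z,len(n))-o[2])/d[:,2])[:,None]
def w2pix(cam,P):
    c=env.get_calibration(cam);E=np.array(c["extrinsics"],float)
    p=np.array(P,float).reshape(-1,3)@E[:3,:3].T+E[:3,3]
    p=p*[1,-1,-1]
    return cv2.projectPoints(p,np.zeros(3),np.zeros(3),np.array(c["K"],float),np.array(c["D"],float))[0].reshape(-1,2)
E
python3 - <<'E'
from h import *
for n in("scene","top"):
    im=env.read_camera(n); cv2.imwrite(f"pics/{n}0_raw.png",im)
    cv2.imwrite(f"pics/{n}0.png",cv2.resize(im,(800,600),interpolation=cv2.INTER_CUBIC))
    E=np.array(env.get_calibration(n)["extrinsics"]);print(n,(-E[:3,:3].T@E[:3,3]).round(), (-E[2,:3]).round(2))
print(env.state(), env.tcp_to_grasp)
E
```

```text
scene [ -42. -515.  968.] [ 0.47  0.46 -0.75]
top [ 395.   10. 1292.] [ 0.08  0.02 -1.  ]
{'t': 0.1, 'joints': array([ 1.10640111e+00,  4.91492318e-01,  1.55944299e+00,  3.83368886e-05,
        1.09172183e+00, -1.05592280e-01]), 'qvel': array([ 0.00047683, -0.00096633, -0.0010724 ,  0.00022847, -0.00182763,
       -0.00027052]), 'tau': array([ 1.33253117e-03, -6.13624334e+01, -2.58603269e+01,  6.93189609e-02,
        4.71279770e-02, -1.32109764e-05]), 'eef_pos': array([219.32532077, 584.98958338, 214.10575443]), 'tcp_rot': array([-3.14053768e+00, -1.46005476e-04,  2.78277195e+00]), 'ft_force': array([ 0.00883148, -0.4937995 , -0.21358289]), 'moment': array([-0.02044932,  0.0140884 ,  0.00522564]), 'grip_force': 0.0, 'opening': 0.9997240894006624} 18.8
```

View pics/scene0.png

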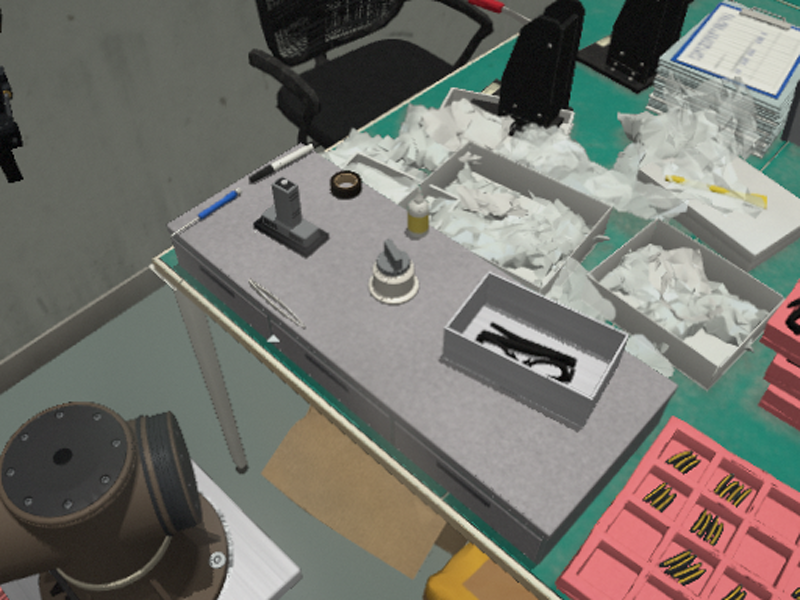

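View pics/top0.png

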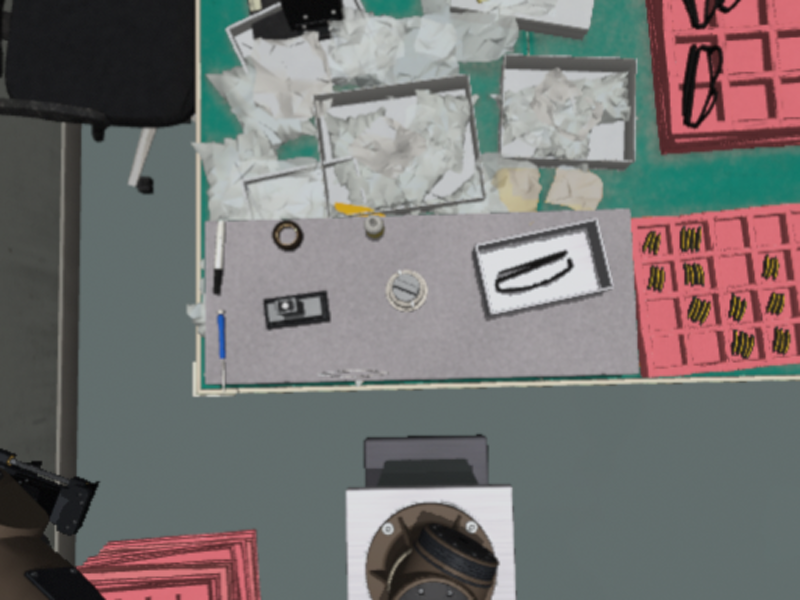

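The scene view shows the lamp at about (290,215), the pot with its wing at (393,262) and the tray at (535,350). In the top view (up = +x, left = +y) they are at (297,310), (407,290) and (543,268). I'll enlarge these.

Run:
```python
from h import *
t=cv2.imread("pics/top0_raw.png");s=cv2.imread("pics/scene0_raw.png")
def crop(im,u,v,w,h,W,H): return cv2.resize(im[v:v+h,u:u+w],(W,H),interpolation=cv2.INTER_CUBIC)
a=np.hstack([crop(t,160,170,50,50,300,300),crop(t,235,161,50,50,300,300),crop(s,232,145,40,60,200,300)])
b=np.hstack([crop(t,298,132,100,75,400,300),crop(s,280,170,130,97,400,300)])
cv2.imwrite("pics/c1.png",np.vstack([a,b]))
```

```text
(no output)
```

View pics/c1.png

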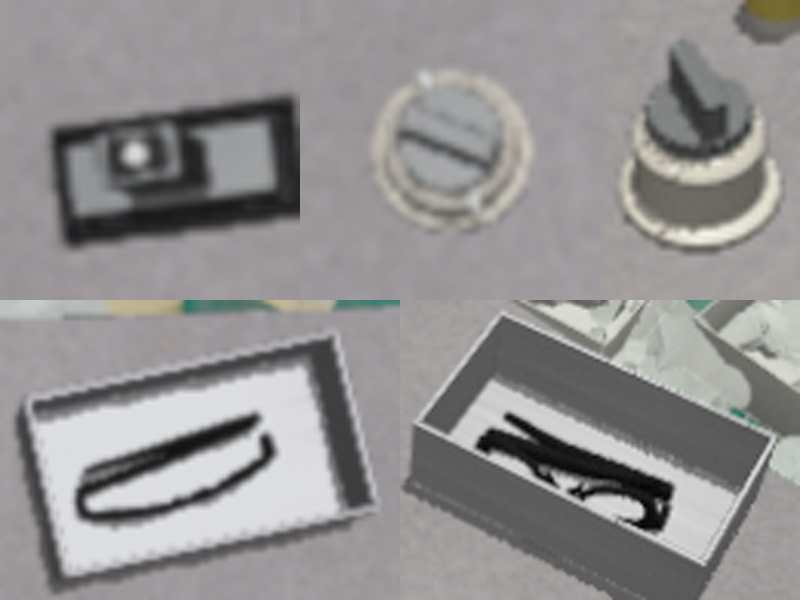

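```bash
cat >> h.py <<'E'
def ortho(im,cam,cx,cy,z,hw,hh,s):
    """up=+x,left=+y; s px per mm"""
    v,u=np.mgrid[0:int(2*hh*s),0:int(2*hw*s)]
    P=np.c_[(cx+hh-v/s).ravel(),(cy+hw-u/s).ravel(),np.full(u.size,z)]
    m=w2pix(cam,P).reshape(*u.shape,2).astype(np.float32)
    o=cv2.remap(im,m[...,0],m[...,1],cv2.INTER_CUBIC)
    for k in range(-200,201,20):   # ticks at multiples of 20mm
        X=round(cx/20)*20+k; Y=round(cy/20)*20+k
        r=int((cx+hh-X)*s); c=int((cy+hw-Y)*s)
        L=10 if X%100==0 else 5
        if 0<=r<o.shape[0]: cv2.line(o,(0,r),(L,r),(0,0,255),1)
        L=10 if Y%100==0 else 5
        if 0<=c<o.shape[1]: cv2.line(o,(c,0),(c,L),(0,0,255),1)
    return o
E
python3 - <<'E'
from h import *
t=cv2.imread("pics/top0_raw.png");s=cv2.imread("pics/scene0_raw.png")
def T(c,o,k,pts): return np.array(pts)/k+o
print("ridges",pix2w("top",T(0,[235,161],6,[(125,78),(175,200)]),145).round(1))
print("potfoot edge L,R,T,B",pix2w("top",T(0,[235,161],6,[(70,150),(233,150),(150,68),(150,232)]),[110,110,145,105]).round(1))
print("wing",pix2w("top",T(0,[235,161],6,[(102,115),(192,148)]),180).round(1))
print("dock corners",pix2w("top",T(0,[160,170],6,[(52,130),(292,98),(68,243)]),112).round(1))
print("lamp handle top",pix2w("top",T(0,[160,170],6,[(140,152)]),204).round(1))
c=pix2w("top",T(0,[298,132],4,[(28,103),(335,35),(375,212),(62,287)]),170)
c[:]=pix2w("top",T(0,[298,132],4,[(28,103),(335,35),(375,212),(62,282)]),170);print("tray",c.round(1),c.mean(0).round(1))
c2=pix2w("scene",T(0,[280,170],400/130,[(103,15),(15,120),(300,262),(375,137)]),170);print("tray scene",c2.round(1),c2.mean(0).round(1))
cx,cy=c.mean(0)[:2]
imgs=[ortho(t,"top",cx,cy,148,100,70,2),ortho(t,"top",cx,cy,104,100,70,2),ortho(s,"scene",cx,cy,148,100,70,2),ortho(s,"scene",cx,cy,104,100,70,2)]
print(cx,cy)
cv2.imwrite("pics/o1.png",np.vstack([np.hstack(imgs[:2]),np.hstack(imgs[2:])]))
E
```

```text
ridges [[547.4  40.  145. ]
 [491.1  18.7 145. ]]
potfoot edge L,R,T,B [[518.8  67.5 110. ]
 [516.7  -8.7 110. ]
 [551.6  28.5 145. ]
 [479.7  31.1 105. ]]
wing [[526.6  49.6 180. ]
 [510.9  10.3 180. ]]
dock corners [[508.7 287.2 112. ]
 [520.6 174.2 112. ]
 [455.5 280.2 112. ]]
lamp handle top [[489.2 227.5 204. ]]
tray [[ 584.   -93.1  170. ]
 [ 623.6 -298.6  170. ]
 [ 504.4 -319.1  170. ]
 [ 463.7 -111.4  170. ]] [ 543.9 -205.6  170. ]
tray scene [[ 584.6  -95.2  170. ]
 [ 468.7 -113.2  170. ]
 [ 505.6 -319.2  170. ]
 [ 624.1 -299.1  170. ]] [ 545.7 -206.7  170. ]
543.9333426212277 -205.55659191876111
```

View pics/o1.png

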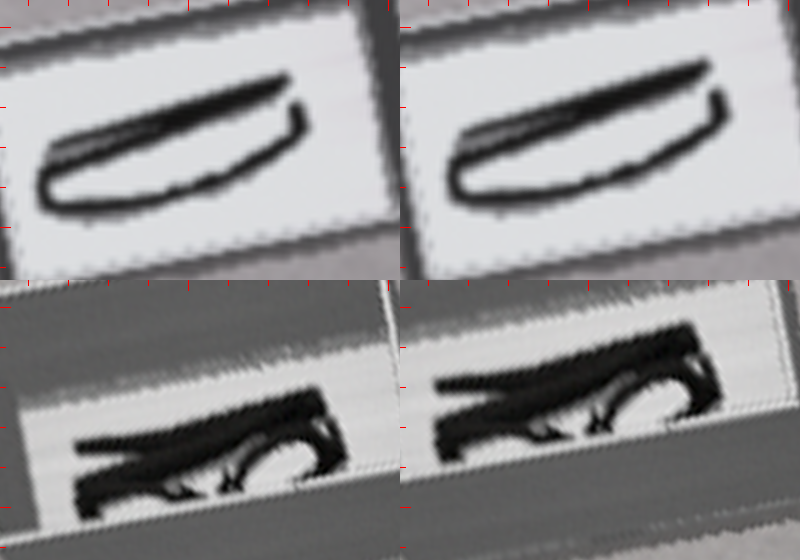

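The orthophotos show the temples and end pieces of the frame matching between the two cameras at about z≈112–118, so I'll measure the footprint at that height. The known 144×48 size is the check.

Run:
```python
from h import *
t=cv2.imread("pics/top0_raw.png");g=t.max(2)
u0,v0=298,132
sub=cv2.resize(g[132:207,298:398],None,fx=4,fy=4,interpolation=cv2.INTER_CUBIC)
for th in(90,130):
  m=(sub<th).astype(np.uint8); n,l,st,ce=cv2.connectedComponentsWithStats(m)
  sel=np.zeros_like(m)
  for i in range(1,n):
    if st[i,4]>60 and st[i,0]>60 and st[i,0]+st[i,2]<290 and st[i,1]>100 and st[i,1]+st[i,3]<240: sel|=(l==i).astype(np.uint8)
  v,u=np.nonzero(sel); px=np.c_[(u+.5)/4-.5+u0,(v+.5)/4-.5+v0]
  for z in(110,118,126,148):
    P=pix2w("top",px,z)[:,:2].astype(np.float32)
    r=cv2.minAreaRect(P);print(th,z,np.round(r[0],1),np.round(r[1],1),round(r[2],1),len(P))
    for a in (12,15,18,21):
        a=np.deg2rad(a);Y=np.array([-np.sin(a),np.cos(a)]);X=np.array([np.cos(a),np.sin(a)])
        y=P@Y;x=P@X;c=X*(x.min()+x.max())/2+Y*(y.min()+y.max())/2
        print("   ",round(np.rad2deg(a)),c.round(1),np.ptp(y).round(1),np.ptp(x).round(1))
```

```text
90 110 [ 541.6 -197.4] [ 46.5 142.6] 16.6 5028
    12 [ 543.4 -197.4] 142.0 51.9
    15 [ 542.2 -197.4] 142.5 47.8
    18 [ 541.8 -197.3] 142.7 47.7
    21 [ 542.6 -196.8] 142.7 50.9
90 118 [ 540.6 -196. ] [ 46.2 141.7] 16.6 5028
    12 [ 542.4 -196. ] 141.0 51.5
    15 [ 541.2 -196. ] 141.5 47.4
    18 [ 540.8 -195.9] 141.7 47.4
    21 [ 541.6 -195.4] 141.7 50.6
90 126 [ 539.6 -194.6] [ 45.9 140.7] 16.6 5028
    12 [ 541.3 -194.5] 140.1 51.2
    15 [ 540.2 -194.5] 140.6 47.1
    18 [ 539.8 -194.5] 140.8 47.1
    21 [ 540.6 -194. ] 140.7 50.2
90 148 [ 536.9 -190.8] [ 45.  138.1] 16.6 5028
    12 [ 538.6 -190.7] 137.4 50.2
    15 [ 537.5 -190.7] 137.9 46.2
    18 [ 537.1 -190.6] 138.1 46.2
    21 [ 537.9 -190.2] 138.1 49.3
130 110 [ 541.3 -197.5] [ 49.4 144.9] 16.6 6957
    12 [ 543.1 -197.4] 144.3 54.3
    15 [ 542.1 -197.4] 144.7 50.3
    18 [ 541.6 -197.4] 145.1 50.8
    21 [ 542.4 -197. ] 145.1 54.1
130 118 [ 540.3 -196.1] [ 49.1 143.9] 16.6 6957
    12 [ 542.1 -196. ] 143.4 54.0
    15 [ 541.1 -196. ] 143.8 49.9
    18 [ 540.6 -196. ] 144.1 50.5
    21 [ 541.4 -195.6] 144.2 53.7
130 126 [ 539.3 -194.7] [ 48.7 142.9] 16.6 6957
    12 [ 541.1 -194.6] 142.4 53.6
    15 [ 540.1 -194.6] 142.8 49.6
    18 [ 539.6 -194.6] 143.1 50.1
    21 [ 540.4 -194.2] 143.2 53.3
130 148 [ 536.6 -190.9] [ 47.8 140.2] 16.6 6957
    12 [ 538.4 -190.7] 139.7 52.6
    15 [ 537.4 -190.7] 140.1 48.7
    18 [ 536.9 -190.7] 140.4 49.2
    21 [ 537.7 -190.3] 140.5 52.3
```

```bash
cat >> h.py <<'E'
from scipy.spatial.transform import Rotation as Ro
def to(x,y,z,yaw):
    s=env.state();R=Ro.from_euler("xyz",s["tcp_rot"])
    d=R.inv().apply(np.array([x,y,z])-s["eef_pos"])
    tw=(np.rad2deg(s["tcp_rot"][2])-yaw+180)%360-180
    print("shift",d.round(1),"turn",round(tw,1),"j",s["joints"].round(2),"t",s["t"])
E
python3 -c "
from h import *
to(519,30,240,68.2)"
```

```text
shift [-475.5 -414.4  -25.5] turn 91.2 j [ 1.11  0.49  1.56  0.    1.09 -0.11] t 0.1
```

>>> {"name": "step_arm", "arguments": {
  "plan": [
    [[-60,-52,-26,7,0],[-238,-207,-26,50,0],[-238,-207,-26,50,0],[-238,-207,-26,50,0],[-238,-207,-26,50,0],[-238,-207,-26,50,0],[-238,-207,-26,50,0],[-238,-207,-26,50,0]]
  ]
}}

```text
t: 0.77
eef_pos: [370.5, 305.0, 240.7]
tcp_rot: [-3.142, 0.0, 1.901]
ft_force: [-0.1, 0.1, -0.0]
opening: 0.523
grip_force: 0.0
```

```bash
python3 -c "
from h import *
to(519,30,240,68.2)"
```

```text
shift [-308.3   51.2    0.8] turn 40.7 j [ 0.55  0.25  1.87 -0.    1.02  0.22] t 0.7667
```

>>> {"name": "step_arm", "arguments": {
  "plan": [
    [[-308,51,1,41,0],[-308,51,1,41,0],[-308,51,1,41,0],[-308,51,1,41,0],[-308,51,1,41,0],[-308,51,1,41,0],[-308,51,1,41,0],[-308,51,1,41,0]]
  ]
}}

```text
t: 1.43
eef_pos: [521.8, 30.7, 239.3]
tcp_rot: [3.141, 0.0, 1.192]
ft_force: [-0.9, 0.3, 0.1]
opening: 0.502
grip_force: 0.0
```

```bash
python3 -c "
from h import *
to(519,30,163,68.2)"
```

```text
shift [-1.7 -2.3 76.3] turn 0.1 j [-0.07  0.32  1.78 -0.    1.05  0.31] t 1.4333
```

>>> {"name": "step_arm", "arguments": {
  "plan": [
    [[0,0,40,0,0],[0,0,60,0,0],[0,0,76,0,0],[0,0,76,0,0],[0,0,76,0,0]]
  ]
}}

```text
t: 1.85
eef_pos: [520.0, 34.4, 163.3]
tcp_rot: [-3.14, 0.0, 1.195]
ft_force: [-0.6, -0.7, 0.7]
opening: 0.503
grip_force: 0.0
```

Run:
```python
from h import *
to(519,30,163,68.2)
s=env.read_camera("scene");t=env.read_camera("top")
c=w2pix("scene",[519,30,170])[0].astype(int);print(c,w2pix("top",[519,30,170]))
f=lambda i,c,r:cv2.resize(i[c[1]-r:c[1]+r,c[0]-r:c[0]+r],(400,400),interpolation=cv2.INTER_CUBIC)
cv2.imwrite("pics/d1.png",np.hstack([f(s,c,45),f(t,w2pix("top",[519,30,170])[0].astype(int),40)]))
```

```text
shift [-4.4  0.6  0.3] turn 0.2 j [-0.06  0.41  1.87  0.    0.86  0.32] t 1.85
[251 162] [[259.5529643  183.22129721]]
```

View pics/d1.png

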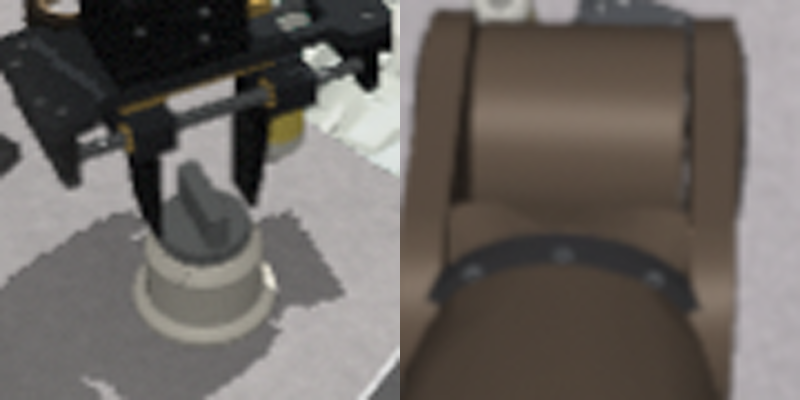

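Scene crop: the wing (200,205) sits centred between the two fingers (150,210 and 250,170) and square to them. I'll trim along the wing, then grip.

>>> {"name": "step_arm", "arguments": {
  "plan": [
    [[-4,0,0,0,0],[-4,0,0,0,0],[-4,0,0,0,-1],[-4,0,0,0,-1],[-4,0,0,0,-1],[-4,0,0,0,-1],[-4,0,0,0,-1],[-4,0,0,0,-1]]
  ]
}}

```text
t: 2.62
eef_pos: [519.2, 30.6, 163.7]
tcp_rot: [3.14, -0.0, 1.195]
ft_force: [15.0, -4.0, -5.0]
opening: 0.134
grip_force: 8.0
```

```bash
python3 -c "
from h import *
to(519,30,163,20.7);print(env.state()['grip_force'],env.state()['opening'])"
```

```text
shift [-0.6  0.   0.7] turn 47.7 j [-0.07  0.41  1.87 -0.    0.86  0.31] t 2.6167
7.987117767333984 0.13409322732520848
```

>>> {"name": "step_arm", "arguments": {
  "plan": [
    [[0,1,0,0,-1],[0,1,0,6,-1],[0,1,0,12,-1],[0,1,0,18,-1],[0,1,0,24,-1],[0,1,0,30,-1],[0,1,0,36,-1],[0,1,0,36,-1]]
  ]
}}

```text
t: 3.28
eef_pos: [519.8, 30.5, 163.7]
tcp_rot: [-3.141, -0.0, 0.561]
ft_force: [0.9, -0.4, 1.0]
opening: 0.123
grip_force: 30.0
```

```bash
python3 -c "
from h import *
to(519,30,163,20.7);s=env.state();print(s['moment'],s['ft_force'],s['grip_force'],s['opening'])"
```

```text
shift [-0.9 -0.   0.7] turn 11.5 j [-0.07  0.41  1.87  0.    0.86  0.94] t 3.2833
[ 0.24680688  0.03461665 -0.02876256] [ 0.94153962 -0.36708218  0.96954229] 29.994400441646576 0.12279368393463988
```

Turning well. I'll go on to the stop, watching the moment.

>>> {"name": "step_arm", "arguments": {
  "plan": [
    [[0,0,0,3,-1],[0,0,0,6,-1],[0,0,0,9,-1],[0,0,0,12,-1],[0,0,0,14,-1],[0,0,0,14,-1],[0,0,0,14,-1]]
  ]
}}

```text
t: 3.87
eef_pos: [519.8, 30.5, 163.7]
tcp_rot: [-3.141, -0.0, 0.326]
ft_force: [1.3, 3.4, 0.7]
opening: 0.123
grip_force: 30.2
```

```bash
python3 -c "
from h import *
to(519,30,163,20.7);s=env.state();print(s['moment'],s['ft_force'],s['grip_force'],s['opening'])"
```

```text
shift [-0.9  0.2  0.7] turn -2.0 j [-0.07  0.41  1.87  0.    0.86  1.18] t 3.8667
[ 0.51050983 -0.05734581  0.50629095] [1.31917242 3.3871578  0.68994066] 30.196445882320404 0.12297440497296766
```

>>> {"name": "step_arm", "arguments": {
  "plan": [
    [[0,0,0,3,-1],[0,0,0,3,-1],[0,0,0,3,-1]]
  ]
}}

```text
t: 4.12
eef_pos: [519.7, 30.4, 163.7]
tcp_rot: [-3.142, -0.0, 0.273]
ft_force: [-0.2, 3.5, 3.4]
opening: 0.129
grip_force: 31.1
```

```bash
python3 -c "
from h import *
to(519,30,163,20.7);s=env.state();print(s['moment'],s['ft_force'],s['grip_force'],s['opening'])"
```

```text
shift [-0.8  0.2  0.7] turn -5.0 j [-0.07  0.41  1.87  0.    0.86  1.23] t 4.1167
[0.45753541 0.14356984 0.73422996] [-0.21682418  3.45987414  3.43436532] 31.144081335514784 0.12865184658177237
```

Cap is at its stop (moment 0.73 N·m). Release, raise and go to the lamp.

>>> {"name": "step_arm", "arguments": {
  "plan": [
    [[0,0,0,-3,0],[0,0,0,-3,0],[0,0,0,-3,0],[0,0,0,-3,0],[0,0,-40,-3,0],[0,0,-77,-3,0],[0,0,-77,-3,0],[0,0,-77,-3,0]]
  ]
}}

```text
t: 4.78
eef_pos: [520.2, 30.2, 242.2]
tcp_rot: [3.14, -0.003, 0.321]
ft_force: [-0.3, -1.2, 0.1]
opening: 0.496
grip_force: 0.0
```

```bash
python3 -c "
from h import *
to(488.5,227.3,240,96)"
```

```text
shift [  32.1 -197.     2. ] turn -77.6 j [-0.07  0.31  1.78  0.    1.05  1.18] t 4.7833
```

>>> {"name": "step_arm", "arguments": {
  "plan": [
    [[32,-197,2,-50,0],[32,-197,2,-50,0],[32,-197,2,-50,0],[32,-197,2,-50,0],[32,-197,2,-50,0],[32,-197,2,-50,0],[32,-197,2,-50,0],[32,-197,2,-50,0]]
  ]
}}

```text
t: 5.45
eef_pos: [487.0, 227.8, 237.2]
tcp_rot: [-3.14, 0.001, 1.201]
ft_force: [0.1, -0.3, -0.8]
opening: 0.497
grip_force: 0.0
```

Run:
```python
from h import *
to(488.5,227.3,240,96)
t=env.read_camera("top");s=env.read_camera("scene")
c=w2pix("scene",[488,227,150])[0].astype(int)
p=np.array(w2pix("top",[519,30,150])[0]).astype(int);print(p,c)
f=lambda i,c,r:cv2.resize(i[c[1]-r:c[1]+r,c[0]-r:c[0]+r],(400,400),interpolation=cv2.INTER_CUBIC)
cv2.imwrite("pics/e1.png",np.hstack([f(t,p,28),f(s,c,45)]))
```

```text
shift [ 0.1  1.6 -2.8] turn -27.2 j [0.31 0.34 1.74 0.   1.06 0.68] t 5.45
[259 184] [184 135]
```

View pics/e1.png

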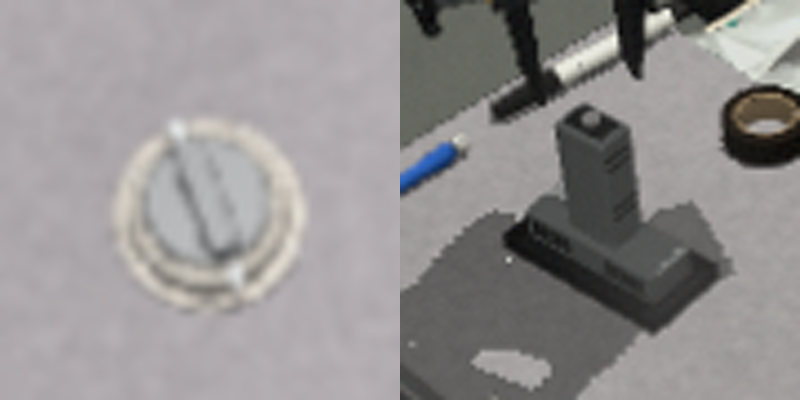

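The wing now runs in line with both ridges ((178,128) and (235,275)), so the cap is closed. Next, turn, descend and grip.

>>> {"name": "step_arm", "arguments": {
  "plan": [
    [[0,0,0,-27,0],[0,0,0,-27,0],[0,0,0,-27,0],[0,0,0,-27,0],[0,0,20,-27,0],[0,0,20,-27,0]]
  ]
}}

```text
t: 6.05
eef_pos: [486.8, 226.3, 216.0]
tcp_rot: [-3.138, 0.001, 1.661]
ft_force: [-0.2, -0.7, 0.1]
opening: 0.503
grip_force: 0.0
```

```bash
python3 -c "
from h import *
to(488.5,227.3,155,96)"
```

```text
shift [ 0.9  2.  61. ] turn -0.8 j [0.31 0.37 1.77 0.   1.01 0.22] t 6.05
```

>>> {"name": "step_arm", "arguments": {
  "plan": [
    [[1,1,20,0,0],[1,1,40,0,0],[1,1,61,0,0],[1,1,61,0,0],[1,1,61,0,0]]
  ]
}}

```text
t: 6.47
eef_pos: [488.5, 228.0, 157.5]
tcp_rot: [-3.14, 0.0, 1.663]
ft_force: [-0.2, -0.5, 0.8]
opening: 0.501
grip_force: 0.0
```

Run:
```python
from h import *
to(488.5,227.3,155,96)
s=env.read_camera("scene");print(env.state()['ft_force'])
c=w2pix("scene",[488,227,160])[0].astype(int)
cv2.imwrite("pics/f1.png",cv2.resize(s[c[1]-40:c[1]+40,c[0]-40:c[0]+40],(480,480),interpolation=cv2.INTER_CUBIC))
```

```text
shift [-0.7 -0.   2.5] turn -0.7 j [0.31 0.44 1.83 0.   0.87 0.22] t 6.4667
[ 0.51859332 -0.26826803  0.76569171]
```

View pics/f1.png

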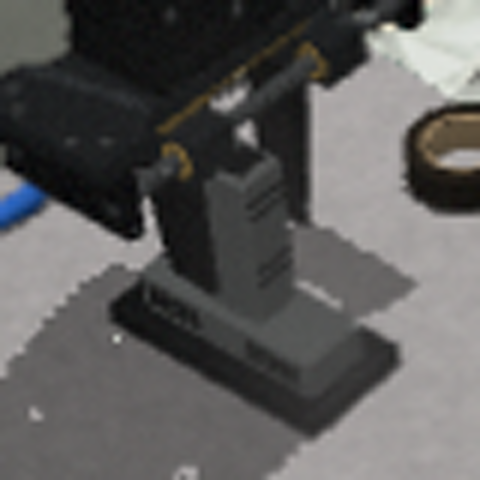

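The handle (250,230) stands between the fingers. Close, then lift straight up.

>>> {"name": "step_arm", "arguments": {
  "plan": [
    [[0,0,1,0,-1],[0,0,1,0,-1],[0,0,1,0,-1],[0,0,1,0,-1],[0,0,1,0,-1],[0,0,1,0,-1],[0,0,1,0,-1],[0,0,1,0,-1]]
  ]
}}

```text
t: 7.18
eef_pos: [488.8, 228.5, 157.2]
tcp_rot: [3.141, -0.0, 1.666]
ft_force: [-0.9, 0.0, 5.5]
opening: 0.248
grip_force: 30.0
```

```bash
python3 -c "
from h import *
to(488.5,227.3,155,96);s=env.state();print(s['moment'],s['ft_force'],s['grip_force'],s['opening'])"
```

```text
shift [-1.2 -0.4  2.2] turn -0.6 j [0.31 0.44 1.83 0.   0.87 0.22] t 7.1833
[-0.28832925  0.23517683 -0.01505368] [-0.93912317  0.00685732  5.54865829] 30.00091463327408 0.24798811086194933
```

>>> {"name": "step_arm", "arguments": {
  "plan": [
    [[0,0,-15,0,-1],[0,0,-40,0,-1],[0,0,-70,0,-1],[0,0,-100,0,-1],[0,0,-110,0,-1],[0,0,-110,0,-1],[0,0,-110,0,-1]]
  ]
}}

```text
t: 7.77
eef_pos: [488.2, 228.3, 265.8]
tcp_rot: [-3.141, 0.0, 1.666]
ft_force: [0.4, -0.7, -3.2]
opening: 0.25
grip_force: 30.0
```

```bash
python3 -c "
from h import *
to(541,-196.5,265,106.6);s=env.state();print(s['moment'],s['ft_force'],s['grip_force'],s['opening'])"
```

```text
shift [-427.8   12.2    0.9] turn -11.2 j [0.31 0.32 1.7  0.   1.12 0.22] t 7.7667
[-0.09519807  0.05071276  0.03207776] [ 0.38132786 -0.66985592 -3.20754161] 29.999858736991882 0.24953866772210698
```

>>> {"name": "step_arm", "arguments": {
  "plan": [
    [[-12,0,0,0,-1],[-38,1,0,-1,-1],[-68,2,0,-2,-1],[-98,3,0,-3,-1],[-128,4,0,-4,-1],[-158,4,0,-4,-1],[-188,5,0,-5,-1],[-218,6,0,-6,-1]]
  ]
}}

```text
t: 8.43
eef_pos: [514.5, 9.9, 264.8]
tcp_rot: [-3.139, -0.001, 1.771]
ft_force: [0.5, 0.7, -1.4]
opening: 0.249
grip_force: 30.0
```

>>> {"name": "step_arm", "arguments": {
  "plan": [
    [[-30,-3,0,-1,-1],[-60,-6,0,-2,-1],[-90,-9,0,-3,-1],[-120,-12,0,-4,-1],[-150,-14,0,-5,-1],[-180,-15,0,-5,-1],[-200,-16,0,-5,-1],[-208,-16,0,-5,-1]]
  ]
}}

```text
t: 9.1
eef_pos: [540.1, -198.1, 264.4]
tcp_rot: [-3.139, -0.002, 1.855]
ft_force: [-0.0, 0.4, -1.7]
opening: 0.249
grip_force: 30.0
```

>>> {"name": "step_arm", "arguments": {
  "plan": [
    [[0,0,0,0,-1],[0,0,0,0,-1],[0,0,0,0,-1]]
  ]
}}

```text
t: 9.35
eef_pos: [540.4, -194.1, 266.0]
tcp_rot: [-3.141, -0.001, 1.858]
ft_force: [0.2, 0.2, -1.9]
opening: 0.254
grip_force: 30.0
```

Run:
```python
from h import *
to(541,-196.5,265,106.6)
s=env.read_camera("scene");t=env.read_camera("top")
cv2.imwrite("pics/g_s.png",s);cv2.imwrite("pics/g_t.png",t)
e=env.state()["eef_pos"];zb=e[2]-51.2
for n,i in(("s",s),):
    c=w2pix("scene",[541,-196,190])[0].astype(int);print(c)
    cr=cv2.resize(i[c[1]-60:c[1]+60,c[0]-75:c[0]+75],(750,600),interpolation=cv2.INTER_CUBIC)
    a=env.state()["tcp_rot"][2]-np.pi/2;X=np.array([np.cos(a),np.sin(a)]);Y=np.array([-X[1],X[0]])
    B=[np.r_[e[:2]+sx*17*X+sy*48*Y,z] for z in(zb,zb+23) for sx,sy in((1,1),(1,-1),(-1,-1),(-1,1))]
    p=((w2pix("scene",B)-(c-[75,60])+.5)*5).astype(int)
    for q in (p[:4],p[4:]): cv2.polylines(cr,[q.reshape(-1,1,2)],True,(0,0,255),1)
    cv2.imwrite("pics/g1.png",cr)
```

```text
shift [-2.4 -0.1  1. ] turn -0.1 j [-0.46  0.37  1.62  0.    1.16 -0.75] t 9.35
[339 204]
```

View pics/g1.png

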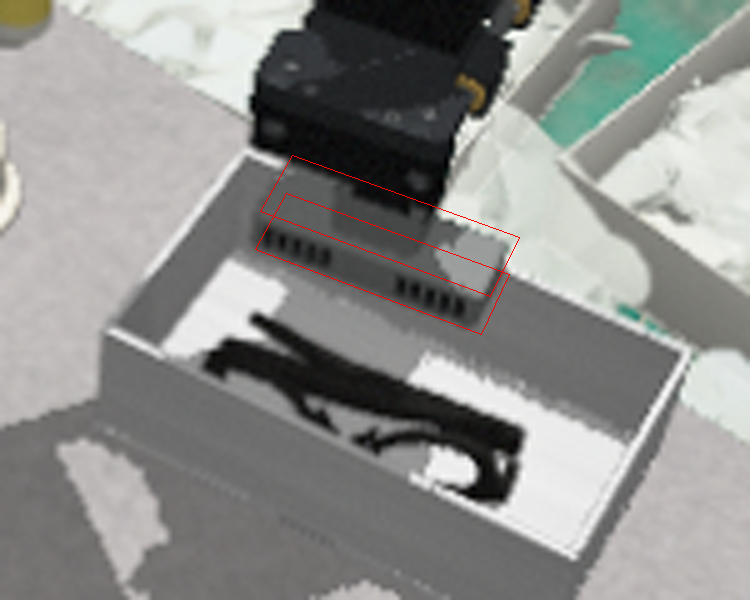

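The lamp hangs over the tray, within about 2–3 mm of the predicted outline, level with it and parallel to the frame. Trim slightly and descend slowly.

>>> {"name": "step_arm", "arguments": {
  "plan": [
    [[-3,0,6,0,-1],[-3,0,16,0,-1],[-3,0,26,0,-1],[-3,0,36,0,-1],[-3,0,44,0,-1],[-3,0,48,0,-1],[-3,0,48,0,-1],[-3,0,48,0,-1]]
  ]
}}

```text
t: 10.12
eef_pos: [541.8, -198.0, 218.5]
tcp_rot: [-3.141, -0.0, 1.858]
ft_force: [-1.0, 0.5, -1.9]
opening: 0.252
grip_force: 30.0
```

Run:
```python
from h import *
to(541,-197,210.7,106.6)
s=env.read_camera("scene")
e=env.state()["eef_pos"];zb=e[2]-51.2
c=w2pix("scene",[541,-196,150])[0].astype(int)
W,H,k=50,40,8
cr=cv2.resize(s[c[1]-H:c[1]+H,c[0]-W:c[0]+W],None,fx=k,fy=k,interpolation=cv2.INTER_CUBIC)[:600]
a=env.state()["tcp_rot"][2]-np.pi/2;X=np.array([np.cos(a),np.sin(a)]);Y=np.array([-X[1],X[0]])
B=[np.r_[e[:2]+sx*17*X+sy*48*Y,z] for z in(zb,zb+23) for sx,sy in((1,1),(1,-1),(-1,-1),(-1,1))]
p=((w2pix("scene",B)-(c-[W,H])+.5)*k).astype(int)
for q in (p[:4],p[4:]): cv2.polylines(cr,[q.reshape(-1,1,2)],True,(0,0,255),1)
cv2.imwrite("pics/h1.png",cr)
```

```text
shift [ 1.2 -0.4  7.8] turn -0.2 j [-0.46  0.42  1.67  0.    1.05 -0.75] t 10.1167
```

View pics/h1.png

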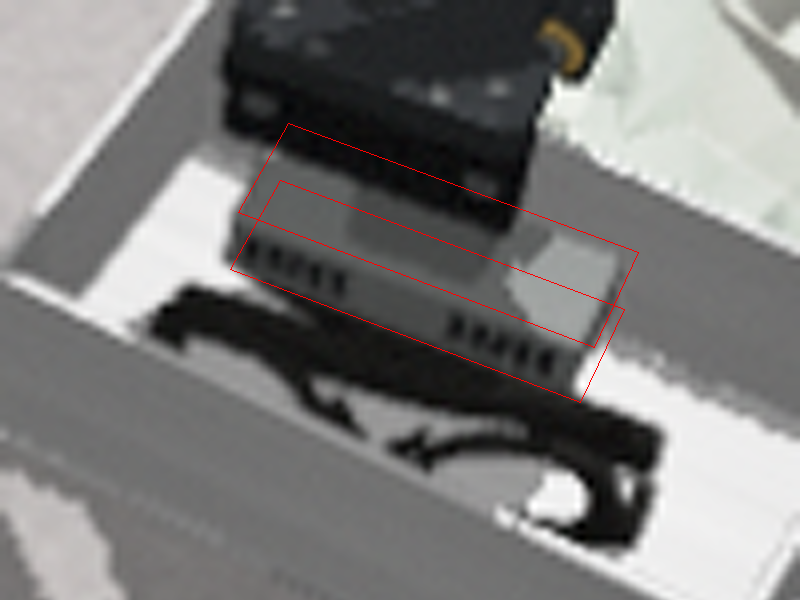

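The lamp outline agrees with the prediction to about 1 px (about 1.5 mm), and it's parallel to the frame with a clear gap. Do the last descent and let it settle.

>>> {"name": "step_arm", "arguments": {
  "plan": [
    [[0,0,3,0,-1],[0,0,6,0,-1],[0,0,7,0,-1],[0,0,7,0,-1],[0,0,7,0,-1],[0,0,7,0,-1],[0,0,7,0,-1],[0,0,7,0,-1]]
  ]
}}

```text
t: 10.83
eef_pos: [541.7, -198.0, 211.7]
tcp_rot: [3.141, 0.0, 1.858]
ft_force: [0.4, 0.8, -1.2]
opening: 0.251
grip_force: 30.0
```

>>> {"name": "step_arm", "arguments": {
  "plan": [
    [[0,0,0,0,-1],[0,0,0,0,-1],[0,0,0,0,-1],[0,0,0,0,-1],[0,0,0,0,-1],[0,0,0,0,-1],[0,0,0,0,-1],[0,0,0,0,-1]]
  ]
}}

```text
t: 11.5
eef_pos: [541.7, -198.0, 211.6]
tcp_rot: [3.142, -0.0, 1.858]
ft_force: [-0.5, -0.7, -1.8]
opening: 0.25
grip_force: 30.0
```

```bash
python3 -c "
from h import *
to(541,-197,210.7,106.6);s=env.state();print(s['ft_force'],s['grip_force'],abs(s['qvel']).max())
e=s['eef_pos']
if abs(e-[541,-197,210.7]).max()<3 and s['grip_force']>20: print(env.job_done())"
```

```text
shift [ 1.1 -0.4  0.9] turn -0.2 j [-0.46  0.43  1.68  0.    1.03 -0.75] t 11.5
[-0.54751222 -0.67179602 -1.79982732] 29.99974250793457 0.0017219330569765508
the job is handed in; nothing more can be done
None
```

I closed the cap to its stop, then lifted the lamp. It's now held still about 12 mm above the frame, centred to a few mm and in line with it by my measurements. The job is handed in, and no verdict came back.

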